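# Return a contactor through the spring flap of the parts chute

## Task

Return the contactor lying on the chute's deck: with the outside of one finger push the self-closing flap open, and while that finger keeps it open, push the contactor over the sill with the other finger so that it drops into the well behind; then come away so that the flap swings shut behind it. The contactor must not itself be pushed against the flap while it is on the deck, must not be gripped or lifted, and all the other parts stay where they are.

Things in the scene. Friction and masses are not known exactly. Their poses are not given: they have to be found in the camera images.
- chute: Grey steel returns chute fixed on the table, open at the top. Origin: on the table top under the middle of the sill edge; x points along the lane from deck into well (the way to push), y left, z up. Solid deck 80 mm high, x = -200 to 0 mm, y = -160 to 160 mm, ending in the sill edge at x = 0.
- well (a point): Centre of the flat floor of the collecting well behind the sill, 5 mm above the table. Well: chute x = 0 to 204 mm, y = -89 to 89 mm, walls up to 95 mm above the table. Axes as the chute.
- sill (a point): Deck top at the middle of the sill edge: x = 0, y = 0, z = 80 mm in the chute; axes as the chute. Beside the lane, on the sill edge, stand a round hinge post at y = 79 mm (14 mm across) and a square post at y = -79 mm (12 x 14 mm), both 41 mm high above the deck; the lane between is 144 mm wide, with no roof.
- flap (a joint): Angle of the upright spring flap: 0 shut (across the lane), positive as its free end swings into the well, up to 1.6. Upright hinge axis at x = 0, y = 72 mm in the chute. A plate 5 mm thick reaching 140 mm from the hinge (to y = -68 mm when shut), from 6 to 39 mm above the deck. Spring 0.12 N m shut, 0.2 N m at 1 rad (2 to 4 N at mid-lane); shuts in about 1 s when let go.
- flap_free_edge (a point): Top corner of the flap's free end, 140 mm from the hinge axis, 38 mm above the deck; moves with the flap.
- contactor_mid (a point): Centre, half-way up, of the contactor: a block 46 mm long (its x), 45 mm wide (y), lower part 22 mm high, narrower top step (26 x 45 mm) 10 mm more, 32 mm in all; 110 to 230 g. Flat on the deck (this point 16 mm above it), 90 to 125 mm before the sill edge, its x roughly along the lane. Once its middle passes the sill edge it tips and falls into the well.
- contactor: The contactor; origin at the centre of its underside, axes as its centre point.
- relay: Small upright plug-in relay, 26 x 26 mm, 38 mm high, on the deck's right side (chute y about -130 mm), to be left alone. Origin under its centre.
- bearing: Steel ball-bearing ring, 44 mm across, 14 mm high, lying on the deck's left side (chute y about 130 mm), to be left alone. Origin under its centre.
- jar: Jar, 60 mm across, 75 mm high, on the table at the left; leave alone. Origin under its centre.
- tape: Cardboard ring, 90 mm across, 25 mm high, on the table at the right; leave alone. Origin under its centre.
- driver: Screwdriver lying on the table at the right; leave alone.
- carton: Carton 100 x 70 x 60 mm on the table at the left; leave alone. Origin under its centre.
Mind the look-alikes: they are no part of the job. Of the things like the contactor, leave any that is brown; of the rest the larger one is meant.

How it is judged:
On the way, in this order (a step that is already met when the one before it is completed fails the run):
1. a finger holds the flap well open (over 0.3 rad) while the contactor is still on the deck, clear of the flap (value of joint flap above 0.3 rad and contact force between the fingers and flap above 0.3 N and contact force between contactor and flap below 0.2 N and x of contactor_mid in the frame of chute below -0.003 m and z of contactor_mid in the frame of chute above 0.085 m), for 0.1 s.
2. the contactor goes over the sill while the flap is open (value of joint flap above 0.3 rad and x of contactor_mid in the frame of chute between 0 and 0.09 m).
At the end, for the whole second after the job is handed in: The contactor lies at rest in the well behind the sill (its centre below 65 mm above the table, so below the deck) and the flap has swung shut (under 0.06 rad) (x of contactor_mid in the frame of chute between 0.005 and 0.2 m and y of contactor_mid in the frame of chute between -0.089 and 0.089 m and z of contactor_mid in the frame of chute below 0.065 m and linear speed of contactor below 0.03 m/s and value of joint flap below 0.06 rad); the robot touches nothing.
It fails at once if the contactor is pushed against the flap (over 0.5 N) while its centre is still over the deck (contact force between contactor and flap above 0.5 N and x of contactor_mid in the frame of chute below 0 m).
It fails at once if the contactor is lifted more than 12 mm off the deck (height (world z) of contactor_mid above 0.108 m).
It fails at once if the contactor is gripped (finger force over 15 N) (contact force between the fingers and contactor above 15 N).
It fails at once if another part is moved more than 15 mm (distance of any of relay, bearing, jar, tape, driver, carton from where it was at the start of the episode above 0.015 m).
It also fails if it takes over 35 s, if anything falls off the work surface, if the arm or the gripper's body presses on something with over 40 N, if the wrist force passes 120 N, or if a joint passes its speed limit or range.

## Robot

A 7-joint arm with a two-finger parallel gripper is mounted at the origin on the work surface. World frame = base frame: x ahead of the robot, y to its left, z up, the work surface at z = 0. Lengths are in m, angles in rad, forces in N, time in s.
With the tool pointing down it reaches from about 0.4 to 0.85 m from the base axis. Payload 4.5 kg.
Tool frame: the origin (TCP) lies midway between the tips of the shut fingers; the grasp point (between the pads) lies 19 mm behind it; z points along the fingers, y is the line along which they close (so a half turn about z gives the same grasp; the last joint's range is limited). The gripper opens to 88 mm and grips with 3 to 60 N. Pads are 18 mm wide; open, the fingers measure 123 mm over their backs; the gripper's body (75 mm by 187 mm) begins 45 mm behind the grasp point.
Start: joints at [1.325, 0.689, -0.195, 1.565, 0.157, 0.902, -0.215], TCP at [0.173, -0.601, 0.239] pointing down, gripper open.
Joint ranges: [-3.01, 3.01], [-0.46, 2.08], [-1.47, 1.51], [0.13, 2.56], [-1, 4.14], [0.04, 2.09], [-2.66, 2.66]. Speed limits (rad/s): [2.57, 2.57, 3.14, 3.14, 3.14, 3.14, 3.14].

## Interface

Orientations are given as a unit quaternion [x, y, z, w].
In Python, from plant import r gives the robot as it stands.
- The arm moves only by the tool carry_out, never from a script. Its argument "plan" is a list of rows, each an object with "rot": the turn, a rotation vector about the tool's x, y, z in rad, a list of three; "xyz": the shift along the tool's x, y, z in m, a list of three; "grip": the closure in counts, from 0 (fully open) to 255 (shut). In form: [{"rot": [wx, wy, wz], "xyz": [dx, dy, dz], "grip": grip}, ...]. A call has 1 to 8 rows; each row is the pose to reach, as a shift and turn from the pose commanded when the call began, along the tool's axes at that moment; what a row does not reach only later rows make up. A row lasts 1/12 s, in which the tool goes at most 41.7 mm and 7.16 degrees, less where a joint would pass 70% of its speed; a pose out of reach is approached as far as the arm can. A call with a gripper value outside its range is refused whole. The fingers move at their own pace and stop on an object; "squeeze" is the grip in N (left out, the last holds). Time passes only in rows, so rows that repeat a pose let the fingers close. It gives the time, the measured TCP pose, the force, the opening and the grip force at its end, in the units of the state.
- r.get_state(): the state, without advancing time (a new reading comes with each control period).
- r.snapshot(name): name is "scene" or "top" or "wrist"; returns the picture (480x640x3 uint8, red, green, blue); there is no depth.
- r.camera_params(name): a dict with "fx", "fy", "cx", "cy" (pixels), "position" and "attitude" of the camera in the world; the wrist camera has in their place "hand_eye" (4x4, takes a point from camera to tool coordinates, whose origin is the TCP and whose axes are the flange's). Camera axes: x right, y down, z forward; pixel columns grow to the right and rows downward; lengths in m; the calibration is good to about 2 mm. A picture is of the moment at which its call begins: read the wrist's pose just before it. camera_params takes no time and is no camera call.
- r.finish_job(): hands the job in; it is judged then, once.
The state is a dict: "clock": time; "q": joint angles; "qd": joint speeds; "joint_torque": joint torques, N m; "tool_pos": TCP position; "eef_rot": TCP orientation; "contact_force": force on the tool from outside, world axes, zero at the start; "moment": the same for the moment, N m; "opening": opening from 0.0 (shut) to 1.0 (fully open); "finger_force": force on a finger pad.
Only numpy, scipy, OpenCV 4.12 (cv2) and the standard library are available. Lean on these libraries where they do the work, as an engineer would, in place of code of your own. Each camera call takes 0.05 s, during which the arm holds its last target. There are 200 camera calls.

## Working session

There is one attempt and no reset: what is moved stays moved. The work goes in short steps, Python scripts to look and compute and a tool call to move; the robot and the scene stay as the last step left them, time stands still between calls to the robot, and variables do not carry over. Pictures are saved under pics/ and viewed, at most 10 in all, crops included, and the job is handed in when it is done.

Besides the shell and the picture viewer there is one more tool, called after ">>>" as name(argument=value, ...), one argument or row to a line, values as JSON. carry_out: Moves the arm, as the interface text tells. Its arguments: {"type":"object","properties":{"plan":{"type":"array"},"squeeze":{"type":"number"}},"required":["plan"]}

```bash
mkdir -p pics; ls
python3 - <<'E'
from plant import r
import cv2
s=r.get_state(); print(s)
for n in("top","scene"):
    cv2.imwrite(f"pics/{n}0.png",r.snapshot(n)[:,:,::-1]); print(n,r.camera_params(n))
print(r.camera_params("wrist"))
E
```

```text
pics
{'clock': 0.0, 'q': array([ 1.32480769,  0.68999378, -0.19452276,  1.56633929,  0.15731945,
        0.90251691, -0.21511162]), 'qd': array([ 1.39465196e-03, -1.70713005e-03,  8.83178341e-04, -1.51843511e-03,
        4.07506029e-04, -3.94976356e-05, -6.11221084e-04]), 'joint_torque': array([-5.26425047e-04, -5.27561760e+01, -1.26700357e+00, -1.53431135e+01,
       -5.26638783e-02,  6.70742244e-03,  1.88769736e-04]), 'tool_pos': array([ 0.17237   , -0.60009706,  0.23790542]), 'eef_rot': array([ 9.90223960e-01,  1.39483482e-01, -2.01889526e-04, -9.09173686e-04]), 'contact_force': array([-0.65112683,  0.06915896, -0.14265067]), 'moment': array([-0.01320475, -0.00888001, -0.05286943]), 'finger_force': 0.0, 'opening': 0.99801862987334}
top {'fx': 469.50758661261045, 'fy': 469.50758661261045, 'cx': 312.7321886363942, 'cy': 238.88545365682123, 'position': array([0.45105186, 0.00732081, 1.22603615]), 'attitude': array([-0.69973292,  0.71280196, -0.03999559,  0.02622136])}
scene {'fx': 516.1255401703228, 'fy': 516.1255401703228, 'cx': 316.4484001539395, 'cy': 245.0379282323649, 'position': array([ 1.24634129, -0.42080109,  1.42331025]), 'attitude': array([ 0.84373838,  0.46344784, -0.1369264 , -0.23360824])}
{'fx': 413.5746355741479, 'fy': 413.5746355741479, 'cx': 313.8692566553788, 'cy': 233.9419224732955, 'hand_eye': array([[ 5.15663334e-04, -9.54610996e-01, -2.97854965e-01,
         7.60114093e-02],
       [ 9.99999722e-01,  6.52419691e-04, -3.59718094e-04,
        -2.29888695e-05],
       [ 5.37717292e-04, -2.97854697e-01,  9.54611068e-01,
        -1.47022751e-01],
       [ 0.00000000e+00,  0.00000000e+00,  0.00000000e+00,
         1.00000000e+00]])}
```

View pics/top0.png

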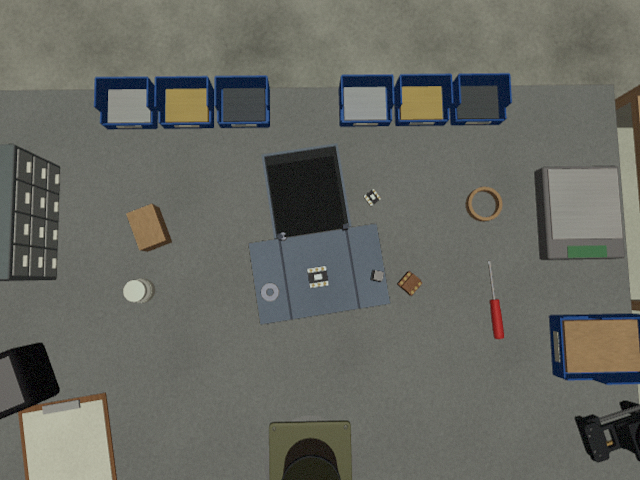

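View pics/scene0.png

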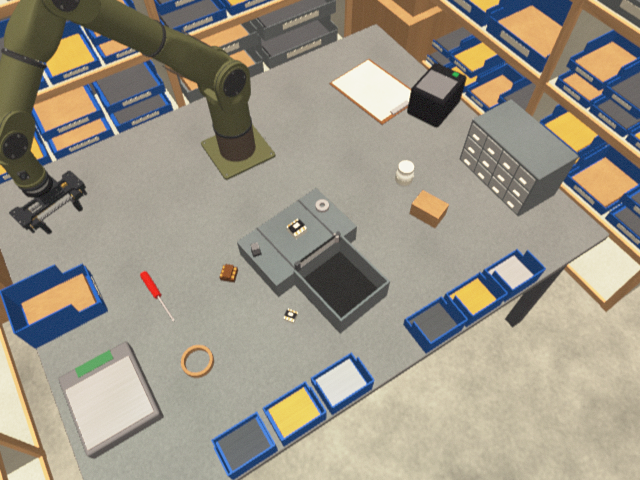

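The top view shows three look-alikes: a black and white one on the deck at (317,277), a smaller black and white one on the table at (372,197), and a brown one at (410,283). The one on the deck fits, as it isn't brown and is the larger of the other two. I'll confirm that in an enlarged crop.

```bash
cat > h.py <<'E'
import numpy as np, cv2
from scipy.spatial.transform import Rotation as R
from plant import r
def ray(n,uv,z):
    c=r.camera_params(n); d=R.from_quat(c["attitude"]).apply([(uv[0]-c["cx"])/c["fx"],(uv[1]-c["cy"])/c["fy"],1]); p=np.array(c["position"])
    return p+d*(z-p[2])/d[2]
def px(n,P):
    c=r.camera_params(n); v=R.from_quat(c["attitude"]).inv().apply(np.array(P)-c["position"]); return v[0]/v[2]*c["fx"]+c["cx"],v[1]/v[2]*c["fy"]+c["cy"]
E
python3 - <<'E'
from h import *
im=cv2.imread("pics/top0.png")
cv2.imwrite("pics/crop0.png",cv2.resize(im[185:335,240:430],None,fx=4,fy=4,interpolation=cv2.INTER_CUBIC))
for n,uv in(("FL",(249,243)),("FR",(377,225)),("BR",(390,303)),("BL",(261,323)),("cont",(317,277))):
    print(n,ray("top",uv,.08 if n!="cont" else .112))
E
```

```text
FL [0.55117787 0.13988019 0.08      ]
FR [ 0.59011407 -0.17518561  0.08      ]
BR [ 0.39886797 -0.20068608  0.08      ]
BL [0.35743756 0.11236505 0.08      ]
cont [ 0.46479049 -0.02376544  0.112     ]
```

View pics/crop0.png

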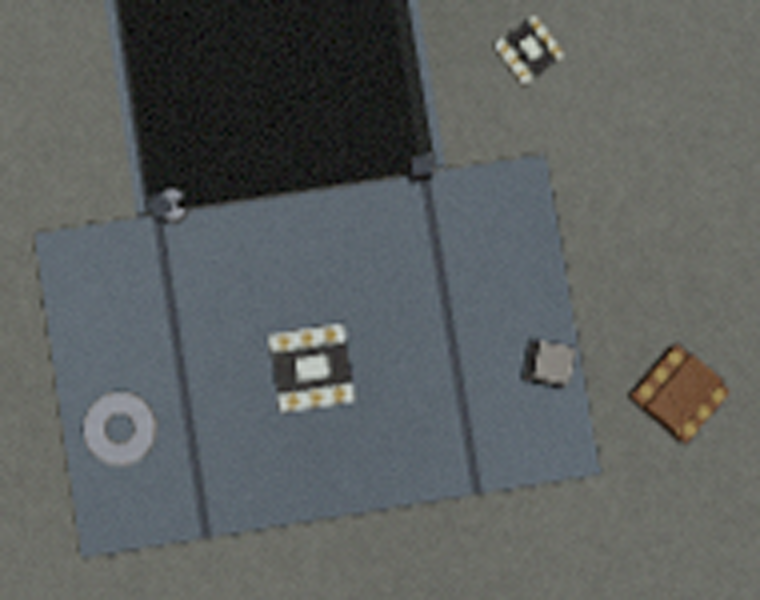

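The crop confirms it: the non-brown, larger contactor is on the deck at crop (312,368), which is top-image (318,277). Its long axis runs along the lane. The hinge post is at crop (168,205) and the square post at (422,166).

Next I'll fit the chute frame and work out a straddling pose. The tool's y will lie along the lane, with the front finger between contactor and flap and the rear finger behind the contactor.

```bash
cat >> h.py <<'E'
def fit(P,Q): # 2D rigid: world = Rm@chute + t
    P=np.array(P);Q=np.array(Q);a=P-P.mean(0);b=Q-Q.mean(0)
    th=np.arctan2((a[:,0]*b[:,1]-a[:,1]*b[:,0]).sum(),(a*b).sum())
    Rm=np.array([[np.cos(th),-np.sin(th)],[np.sin(th),np.cos(th)]]);t=Q.mean(0)-Rm@P.mean(0)
    return th,Rm,t,np.linalg.norm(P@Rm.T+t-Q,axis=1)
def move(pos,yaw_y): # shift/turn in tool axes to put TCP at pos, tool y along world yaw
    s=r.get_state();T=R.from_quat(s["eef_rot"])
    y=np.array([np.cos(yaw_y),np.sin(yaw_y),0]);z=np.array([0,0,-1.]);G=R.from_matrix(np.c_[np.cross(y,z),y,z])
    return T.inv().apply(np.array(pos)-s["tool_pos"]),(T.inv()*G).as_rotvec()
E
python3 - <<'E'
from h import *
im=cv2.imread("pics/top0.png")
f=lambda c:(c[0]/4+240-.375,c[1]/4+185-.375)
C=[(37,232),(547,153),(600,472),(83,556)]
W=[ray("top",f(c),.08)[:2] for c in C]
ch=[(0,.16),(0,-.16),(-.2,-.16),(-.2,.16)]
th,Rm,t,e=fit(ch,W);print("yaw",th,"t",t,"res mm",e*1e3)
inv=lambda p:Rm.T@(np.array(p)[:2]-t)
print("hinge post",inv(ray("top",f((172,204)),.121)),"sq",inv(ray("top",f((422,166)),.121)))
print("contactor top",inv(ray("top",f((312,368)),.112)),"relay",inv(ray("top",f((554,362)),.118)),"bearing",inv(ray("top",f((120,430)),.094)))
c1=f((307,335));c2=f((316,400));a=inv(ray("top",c1,.102));b=inv(ray("top",c2,.102));print("terminal strips",a,b)
pos=np.r_[Rm@np.array([-.085,0])+t,.2];print(pos,move(pos,th))
E
```

```text
yaw 0.13645417395012155 t [ 0.57489364 -0.01628597] res mm [2.29037925 1.58690054 2.54163812 1.51451431]
hinge post [-0.00131193  0.07290202] sq [-0.00162717 -0.07692361]
contactor top [-0.10945272  0.00596796] relay [-0.12815167 -0.13549569] bearing [-0.1280045   0.12468448]
terminal strips [-0.08947417  0.00554321] [-0.12850962  0.00627337]
[ 0.49068375 -0.02784862  0.2       ] (array([ 0.46397512, -0.46206616,  0.0386946 ]), array([-1.44031173e-03, -1.08703013e-03, -1.42737632e+00]))
```

>>> carry_out(
  plan=[
    {"rot": [0, 0, -0.12], "xyz": [0.029, -0.029, 0], "grip": 0},
    {"rot": [0, 0, -0.24], "xyz": [0.058, -0.058, 0], "grip": 0},
    {"rot": [0, 0, -0.36], "xyz": [0.087, -0.087, 0], "grip": 0},
    {"rot": [0, 0, -0.48], "xyz": [0.116, -0.116, 0], "grip": 0},
    {"rot": [0, 0, -0.6], "xyz": [0.145, -0.145, 0], "grip": 0},
    {"rot": [0, 0, -0.72], "xyz": [0.174, -0.174, 0], "grip": 0},
    {"rot": [0, 0, -0.84], "xyz": [0.203, -0.203, 0], "grip": 0},
    {"rot": [0, 0, -0.96], "xyz": [0.232, -0.232, 0], "grip": 0},
  ],
)

```text
clock: 0.77
tool_pos: [0.3318, -0.3119, 0.2387]
eef_rot: [0.812, 0.583, -0.0, -0.0]
contact_force: [1.4, -0.6, 0.0]
opening: 0.997
finger_force: 0.0
```

```bash
cat > m.py <<'E'
import sys
from h import *
th,t=0.13645,np.array([.57489,-.01629]);Rm=np.array([[np.cos(th),-np.sin(th)],[np.sin(th),np.cos(th)]])
def go(x,y,z):
    d,w=move(np.r_[Rm@np.array([x,y])+t,z],th);print("xyz",d.round(4),"rot",w.round(4))
def here():
    s=r.get_state();print("t",s["clock"],"chute",Rm.T@(s["tool_pos"][:2]-t),s["tool_pos"][2],"F",s["contact_force"].round(1),"open",s["opening"],s["finger_force"])
if __name__=="__main__": here();go(*map(float,sys.argv[1:4]))
E
python3 m.py -.085 .006 .238
```

```text
t 0.7667 chute [-0.28101392 -0.25975495] 0.23868328216922946 F [ 1.4 -0.6  0. ] open 0.9974890953572428 0.0
xyz [0.3253 0.057  0.0006] rot [-2.000e-04  0.000e+00 -4.619e-01]
```

>>> carry_out(
  plan=[
    {"rot": [0, 0, -0.1], "xyz": [0.04, 0.007, 0], "grip": 0},
    {"rot": [0, 0, -0.2], "xyz": [0.08, 0.014, 0], "grip": 0},
    {"rot": [0, 0, -0.3], "xyz": [0.12, 0.021, 0], "grip": 0},
    {"rot": [0, 0, -0.4], "xyz": [0.16, 0.028, 0], "grip": 0},
    {"rot": [0, 0, -0.46], "xyz": [0.2, 0.035, 0], "grip": 0},
    {"rot": [0, 0, -0.46], "xyz": [0.24, 0.042, 0], "grip": 0},
    {"rot": [0, 0, -0.46], "xyz": [0.28, 0.05, 0], "grip": 0},
    {"rot": [0, 0, -0.46], "xyz": [0.315, 0.056, 0], "grip": 0},
  ],
)

```text
clock: 1.43
tool_pos: [0.4878, -0.0313, 0.2386]
eef_rot: [0.66, 0.752, 0.0, -0.0]
contact_force: [0.7, -0.1, -0.1]
opening: 0.999
finger_force: 0.0
```

```bash
python3 m.py -.085 .006 .238
python3 - <<'E'
from h import *
s=r.get_state();im=r.snapshot("wrist");cv2.imwrite("pics/w1.png",im[:,:,::-1]);np.savez("w1.npz",p=s["tool_pos"],q=s["eef_rot"])
E
```

```text
t 1.4333 chute [-0.08828063 -0.00299606] 0.23864211235031033 F [ 0.7 -0.1 -0.1] open 0.9990199721584457 0.0
xyz [0.009  0.0032 0.0006] rot [ 0.0004 -0.0006 -0.0062]
```

View pics/w1.png

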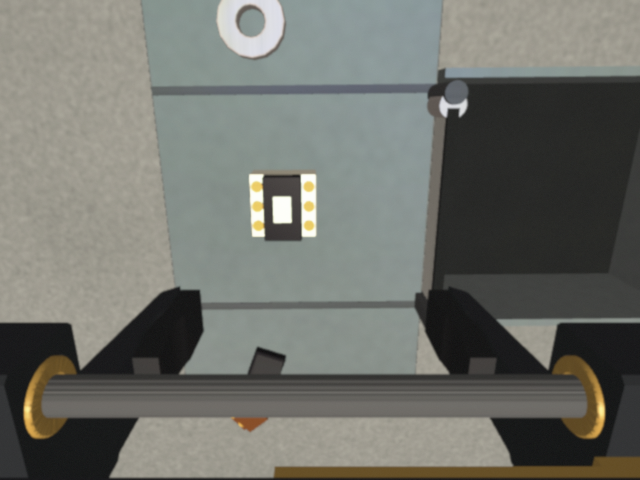

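The wrist view shows the contactor's terminal strips at columns 257 and 309, row 206. The shut flap and sill are near column 436, the hinge post top is at (456,92), and the deck's rear edge runs from (153,90) to (175,302). I'll cross-check against these.

Run:
```python
from m import *
d=np.load("w1.npz");c=r.camera_params("wrist");H=c["hand_eye"];T=R.from_quat(d["q"])
def wr(uv,z):
    v=H[:3,:3]@[(uv[0]-c["cx"])/c["fx"],(uv[1]-c["cy"])/c["fy"],1];v=T.apply(v);p=T.apply(H[:3,3])+d["p"]
    return (Rm.T@((p+v*(z-p[2])/v[2])[:2]-t)).round(4)
for n,uv,z in(("strip rear",(257.5,206),.102),("strip front",(309,206),.102),("top sq",(282.5,209.5),.112),("rear deck edge a",(153,90),.08),("b",(175,302),.08),("front edge up",(442,20),.08),("sill low",(422,302),.08),("hinge post",(456,92),.121),("left edge cont",(249,206),.102),("front cont",(316.5,206),.102),("groove L",(300,89),.08),("groove R",(300,304),.08),("flap top",(439,200),.119),("bearing",(251,19),.094)):print(n,wr(uv,z))
```

```text
strip rear [-0.1289  0.0066]
strip front [-0.0927  0.0064]
top sq [-0.1106  0.0064]
rear deck edge a [-0.2012  0.0849]
b [-0.203  -0.0785]
front edge up [-0.0032  0.1279]
sill low [-0.0016 -0.0796]
hinge post [-0.0028  0.0812]
left edge cont [-0.1349  0.0066]
front cont [-0.0874  0.0064]
groove L [-0.0985  0.085 ]
groove R [-0.1011 -0.0809]
flap top [-0.0068  0.014 ]
bearing [-0.1286  0.1267]
```

Both views agree to about 2 mm. In my frame the contactor is at (-0.111, 0.006) and the flap at about -0.007. I'll descend straddling it with the centre at x = -0.096.

>>> carry_out(
  plan=[
    {"rot": [0, 0, -0.006], "xyz": [0.009, -0.008, 0], "grip": 0},
    {"rot": [0, 0, -0.006], "xyz": [0.009, -0.008, 0.03], "grip": 0},
    {"rot": [0, 0, -0.006], "xyz": [0.009, -0.008, 0.06], "grip": 0},
    {"rot": [0, 0, -0.006], "xyz": [0.009, -0.008, 0.09], "grip": 0},
    {"rot": [0, 0, -0.006], "xyz": [0.009, -0.008, 0.11], "grip": 0},
    {"rot": [0, 0, -0.006], "xyz": [0.009, -0.008, 0.12], "grip": 0},
    {"rot": [0, 0, -0.006], "xyz": [0.009, -0.008, 0.12], "grip": 0},
    {"rot": [0, 0, -0.006], "xyz": [0.009, -0.008, 0.12], "grip": 0},
  ],
)

```text
clock: 2.15
tool_pos: [0.4774, -0.0262, 0.1184]
eef_rot: [0.658, 0.753, -0.001, -0.0]
contact_force: [-0.3, -0.3, 0.6]
opening: 0.998
finger_force: 0.0
```

```bash
python3 m.py -.096 .006 .088
```

```text
t 2.15 chute [-0.0979679   0.00349302] 0.11839216303861617 F [-0.3 -0.3  0.6] open 0.9983154181320425 0.0
xyz [0.0025 0.002  0.0304] rot [-0.0014  0.     -0.0012]
```

>>> carry_out(
  plan=[
    {"rot": [0, 0, 0], "xyz": [0.003, 0, 0.01], "grip": 0},
    {"rot": [0, 0, 0], "xyz": [0.003, 0, 0.02], "grip": 0},
    {"rot": [0, 0, 0], "xyz": [0.003, 0, 0.029], "grip": 0},
    {"rot": [0, 0, 0], "xyz": [0.003, 0, 0.029], "grip": 0},
    {"rot": [0, 0, 0], "xyz": [0.003, 0, 0.029], "grip": 0},
  ],
)

```text
clock: 2.57
tool_pos: [0.4777, -0.0232, 0.0904]
eef_rot: [0.658, 0.753, 0.0, 0.0]
contact_force: [-0.7, 1.3, 0.8]
opening: 1.002
finger_force: 0.0
```

```bash
python3 m.py -.096 .006 .088
python3 - <<'E'
from h import *
a=cv2.resize(r.snapshot("wrist")[:,:,::-1],(400,300));b=r.snapshot("scene")[170:330,230:400,::-1];b=cv2.resize(b,(319,300),interpolation=cv2.INTER_CUBIC)
cv2.imwrite("pics/d2.png",np.hstack([a,b]))
E
```

```text
t 2.5667 chute [-0.09717665  0.00637567] 0.09040788883240691 F [-0.7  1.3  0.8] open 1.002130335402606 0.0
xyz [-0.0004  0.0012  0.0024] rot [ 0.0009  0.0003 -0.0016]
```

View pics/d2.png

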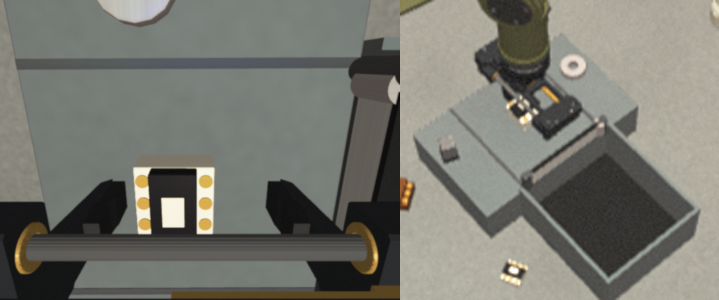

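The contactor sits between the fingers, and the front finger (on the right in the wrist view) stands just before the shut flap. I'll push forward along the lane, which is tool +y.

>>> carry_out(
  plan=[
    {"rot": [0, 0, 0], "xyz": [0, 0.004, 0.001], "grip": 0},
    {"rot": [0, 0, 0], "xyz": [0, 0.009, 0.002], "grip": 0},
    {"rot": [0, 0, 0], "xyz": [0, 0.014, 0.002], "grip": 0},
    {"rot": [0, 0, 0], "xyz": [0, 0.02, 0.002], "grip": 0},
    {"rot": [0, 0, 0], "xyz": [0, 0.026, 0.002], "grip": 0},
    {"rot": [0, 0, 0], "xyz": [0, 0.032, 0.002], "grip": 0},
    {"rot": [0, 0, 0], "xyz": [0, 0.038, 0.002], "grip": 0},
    {"rot": [0, 0, 0], "xyz": [0, 0.044, 0.002], "grip": 0},
  ],
)

```text
clock: 3.33
tool_pos: [0.5205, -0.0171, 0.0876]
eef_rot: [0.658, 0.753, -0.001, -0.001]
contact_force: [-4.7, -0.2, 1.5]
opening: 1.0
finger_force: 2.0
```

```bash
python3 m.py .048 .006 .089
python3 - <<'E'
from h import *
a=cv2.resize(r.snapshot("wrist")[:,:,::-1],(400,300));b=r.snapshot("scene")[170:330,230:400,::-1];b=cv2.resize(b,(319,300),interpolation=cv2.INTER_CUBIC)
cv2.imwrite("pics/d3.png",np.hstack([a,b]))
E
```

```text
t 3.3333 chute [-0.05399985  0.006599  ] 0.08757531068625997 F [-4.7 -0.2  1.5] open 1.0002923887064914 2.0310807404166553
xyz [-0.0005  0.102  -0.0016] rot [-0.002   0.0001 -0.0011]
```

View pics/d3.png

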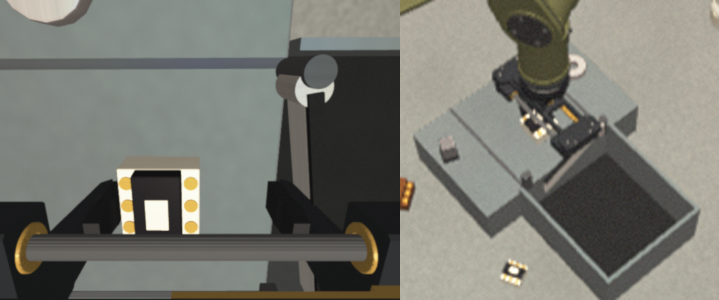

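The flap is beginning to open, and the contactor is against the rear finger, straight and well clear of the flap. I'll keep pushing.

>>> carry_out(
  plan=[
    {"rot": [0, 0, 0], "xyz": [0, 0.006, 0], "grip": 0},
    {"rot": [0, 0, 0], "xyz": [0, 0.012, 0], "grip": 0},
    {"rot": [0, 0, 0], "xyz": [0, 0.018, 0], "grip": 0},
    {"rot": [0, 0, 0], "xyz": [0, 0.024, 0], "grip": 0},
    {"rot": [0, 0, 0], "xyz": [0, 0.03, 0], "grip": 0},
    {"rot": [0, 0, 0], "xyz": [0, 0.036, 0], "grip": 0},
    {"rot": [0, 0, 0], "xyz": [0, 0.042, 0], "grip": 0},
    {"rot": [0, 0, 0], "xyz": [0, 0.048, 0], "grip": 0},
  ],
)

```text
clock: 4.1
tool_pos: [0.5692, -0.011, 0.0877]
eef_rot: [0.658, 0.753, -0.0, 0.0]
contact_force: [-3.6, -0.3, -0.4]
opening: 1.0
finger_force: 1.4
```

```bash
python3 m.py .048 .006 .089
python3 - <<'E'
from h import *
a=cv2.resize(r.snapshot("wrist")[:,:,::-1],(400,300));b=r.snapshot("scene")[170:330,230:400,::-1];b=cv2.resize(b,(319,300),interpolation=cv2.INTER_CUBIC)
cv2.imwrite("pics/d4.png",np.hstack([a,b]))
E
```

```text
t 4.1 chute [-0.00487462  0.00598445] 0.08769843491963464 F [-3.6 -0.3 -0.4] open 0.9999850315349362 1.4423664610512787
xyz [ 0.0001  0.0529 -0.0013] rot [ 0.0001  0.0005 -0.002 ]
```

View pics/d4.png

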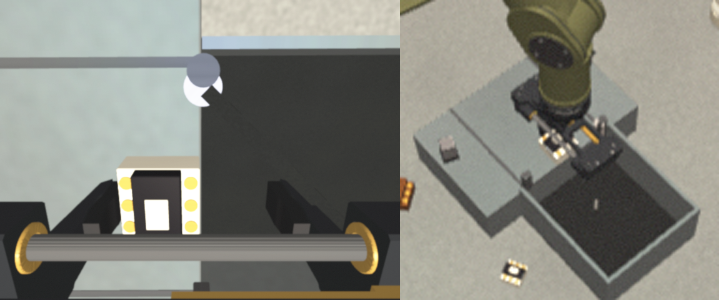

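The flap is wide open, held by the front finger, and the contactor's front edge is at the sill. I'll push another 45 mm or so to tip it over.

>>> carry_out(
  plan=[
    {"rot": [0, 0, 0], "xyz": [0, 0.006, 0], "grip": 0},
    {"rot": [0, 0, 0], "xyz": [0, 0.012, 0], "grip": 0},
    {"rot": [0, 0, 0], "xyz": [0, 0.018, 0], "grip": 0},
    {"rot": [0, 0, 0], "xyz": [0, 0.024, 0], "grip": 0},
    {"rot": [0, 0, 0], "xyz": [0, 0.03, 0], "grip": 0},
    {"rot": [0, 0, 0], "xyz": [0, 0.036, 0], "grip": 0},
    {"rot": [0, 0, 0], "xyz": [0, 0.042, 0], "grip": 0},
    {"rot": [0, 0, 0], "xyz": [0, 0.046, 0], "grip": 0},
  ],
)

```text
clock: 4.87
tool_pos: [0.6158, -0.0042, 0.0879]
eef_rot: [0.658, 0.753, 0.001, 0.001]
contact_force: [-1.8, -0.9, 1.0]
opening: 0.999
finger_force: 1.0
```

```bash
python3 m.py .048 .006 .089
python3 - <<'E'
from h import *
a=cv2.resize(r.snapshot("wrist")[:,:,::-1],(400,300));b=r.snapshot("scene")[170:330,230:400,::-1];b=cv2.resize(b,(319,300),interpolation=cv2.INTER_CUBIC)
cv2.imwrite("pics/d5.png",np.hstack([a,b]))
E
```

```text
t 4.8667 chute [0.04214686 0.00642828] 0.08791779048987969 F [-1.8 -0.9  1. ] open 0.9991681890620295 0.9716857326566242
xyz [-0.0004  0.0059 -0.0011] rot [ 0.0022 -0.0003 -0.0016]
```

View pics/d5.png

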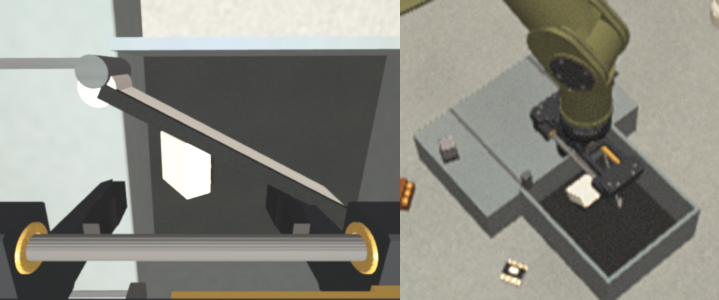

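The contactor has tipped over and lies in the well, underside up. I'll draw back so the flap follows the finger, then lift.

>>> carry_out(
  plan=[
    {"rot": [0, 0, 0], "xyz": [0, 0, 0], "grip": 0},
    {"rot": [0, 0, 0], "xyz": [0, 0, 0], "grip": 0},
    {"rot": [0, 0, 0], "xyz": [0, -0.015, 0], "grip": 0},
    {"rot": [0, 0, 0], "xyz": [0, -0.03, 0], "grip": 0},
    {"rot": [0, 0, 0], "xyz": [0, -0.045, 0], "grip": 0},
    {"rot": [0, 0, 0], "xyz": [0, -0.06, 0], "grip": 0},
    {"rot": [0, 0, 0], "xyz": [0, -0.075, 0], "grip": 0},
    {"rot": [0, 0, 0], "xyz": [0, -0.09, 0], "grip": 0},
  ],
)

```text
clock: 5.63
tool_pos: [0.524, -0.0173, 0.088]
eef_rot: [0.658, 0.753, -0.0, 0.0]
contact_force: [-0.9, -2.2, 0.4]
opening: 0.998
finger_force: 1.1
```

>>> carry_out(
  plan=[
    {"rot": [0, 0, 0], "xyz": [0, -0.015, 0], "grip": 0},
    {"rot": [0, 0, 0], "xyz": [0, -0.03, 0], "grip": 0},
    {"rot": [0, 0, 0], "xyz": [0, -0.038, 0], "grip": 0},
    {"rot": [0, 0, 0], "xyz": [0, -0.038, -0.03], "grip": 0},
    {"rot": [0, 0, 0], "xyz": [0, -0.038, -0.06], "grip": 0},
    {"rot": [0, 0, 0], "xyz": [0, -0.038, -0.09], "grip": 0},
    {"rot": [0, 0, 0], "xyz": [0, -0.038, -0.12], "grip": 0},
    {"rot": [0, 0, 0], "xyz": [0, -0.038, -0.15], "grip": 0},
  ],
)

```text
clock: 6.3
tool_pos: [0.4875, -0.0209, 0.2395]
eef_rot: [0.657, 0.754, 0.001, 0.0]
contact_force: [1.1, -0.3, -0.1]
opening: 1.0
finger_force: 0.0
```

>>> carry_out(
  plan=[
    {"rot": [0, 0, 0], "xyz": [0, 0, 0], "grip": 0},
    {"rot": [0, 0, 0], "xyz": [0, 0, 0], "grip": 0},
    {"rot": [0, 0, 0], "xyz": [0, 0, 0], "grip": 0},
    {"rot": [0, 0, 0], "xyz": [0, 0, 0], "grip": 0},
    {"rot": [0, 0, 0], "xyz": [0, 0, 0], "grip": 0},
    {"rot": [0, 0, 0], "xyz": [0, 0, 0], "grip": 0},
    {"rot": [0, 0, 0], "xyz": [0, 0, 0], "grip": 0},
    {"rot": [0, 0, 0], "xyz": [0, 0, 0], "grip": 0},
  ],
)

```text
clock: 6.97
tool_pos: [0.4871, -0.0216, 0.2373]
eef_rot: [0.658, 0.753, -0.0, -0.0]
contact_force: [0.0, -0.1, -0.5]
opening: 1.001
finger_force: 0.0
```

```bash
python3 m.py -.09 .006 .238
python3 - <<'E'
from h import *
a=cv2.resize(r.snapshot("wrist")[:,:,::-1],(400,300));b=r.snapshot("scene")[170:330,230:400,::-1];b=cv2.resize(b,(319,300),interpolation=cv2.INTER_CUBIC)
cv2.imwrite("pics/d6.png",np.hstack([a,b]))
E
```

```text
t 6.9667 chute [-0.08770339  0.00665795] 0.23727373003264213 F [ 0.  -0.1 -0.5] open 1.0013583544501745 0.0
xyz [-0.0007 -0.0023 -0.0007] rot [-0.0008 -0.0002 -0.0011]
```

View pics/d6.png

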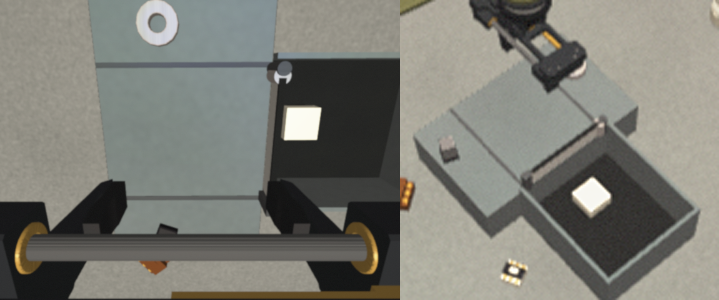

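The contactor lies flat in the well at scene-crop (591,196), the flap is shut across the lane from (527,180) to (601,127), and the other parts are undisturbed. The arm is clear of everything.

```bash
python3 -c "
from plant import r
print(r.finish_job())"
```

```text
the job is handed in; nothing more can be done
None
```

The contactor was pushed over the sill into the well while the front finger held the flap open, the flap has swung shut behind it, and the job is handed in; no verdict came back.

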